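Uncover the magnetiser and magnetise the T-handle hex key

TASK

The aluminium L-bracket is covering the well of the blue magnetiser block: set it down (do not drop it) on the cork mat, flat leg down. Then take the red T-handle hex key from the rack, dip its steel tip well down into the magnetiser's well for about a second, holding it all the while and without jabbing the block, and hang it back in its rack slot. Leave the tape dispenser, stapler and mug where they are.

Things in the scene. Friction and masses are not known exactly. Their poses are not given: they have to be found in the camera images.
- bracket: loose aluminium L-bracket, 8 mm thick, 40 mm wide (along its y), 120 g. Flat leg 90 mm long (along its x) with two dark dots; upright leg at its -x end, standing 60 mm high in all. Origin: centre of the flat leg's underside; z up. It starts lying flat across the magnetiser's mouth.
- bracket_grip (a point): point in the middle of the bracket's upright leg, 45 mm above the bracket's underside and 41 mm to -x of its origin; the leg is 8 mm thick along the bracket's x
- magnetiser: fixed blue plastic magnetiser block with a black band, 70 x 70 mm and 50 mm high, with a round open well in the middle of its top, 37 mm wide and 40 mm deep (its floor 10 mm above the table). Origin: centre of its underside
- magnetiser_mouth (a point): centre of the well's mouth, level with the block's top
- mat: fixed cork mat, 180 mm (its x) by 160 mm (its y), 4 mm thick. Origin: centre of its underside, on the table
- rack: fixed black plastic rack, 90 mm deep (x), 250 mm long (y); front faces -x. Shelf top 130 mm above the table, shelf front edge 30 mm to -x of the origin; 40 mm high back wall, end walls, 8 mm base plate. Five small steel L-keys fixed in its +y half rise 15 mm above the shelf. Origin: on the table, under the shelf
- rack_slot (a point): where the key's shank hangs in its slot, at the shelf's top (130 mm up), 60 mm to -y of the rack's origin; axes as the rack's. The slot, edged by white lines, is 20 mm wide, open at the shelf's front edge, runs along x and ends 13 mm behind (+x of) this point
- key: loose T-handle hex key, 110 g, hanging upright in the slot: red bar 90 mm long (its y), 18 mm wide (its x), 20 mm high (24 to 44 mm above the origin), on a red hub 26 x 40 mm, 24 mm high; steel shank, diameter 10 mm, reaching 105 mm below the hub. Origin: centre of the hub's underside, which rests on the shelf; z up
- key_grip (a point): centre of the key's handle bar, 34 mm above the key's origin
- key_tip (a point): lower end of the key's shank, 105 mm below the key's origin
- tape_dispenser: red tape dispenser, bystander, 60 x 150 mm (long along its y), 90 mm high. Origin: centre of its underside
- stapler: grey stapler, bystander, 38 x 140 mm (long along its y), 52 mm high. Origin: centre of its underside
- mug: white mug, bystander, 80 mm wide, 90 mm high, handle to its +y. Origin: centre of its underside
Not all that is in view belongs to the job. Of the things that look like the key, the middle-sized one is meant. Of the things that look like the magnetiser, take the one that is nearest to the robot's base at the start.

How it is judged:
On the way, in this order (a step that is already met when the one before it is completed fails the run):
1. the bracket, still held by the fingers, is low over the cork mat (within about 10 mm of its surface), flat leg down (x of bracket in the frame of mat between -0.07 and 0.07 m and y of bracket in the frame of mat between -0.06 and 0.06 m and z of bracket in the frame of mat below 0.015 m and angle between bracket's own z axis and vertical below 0.15 rad and contact force between the fingers and bracket above 0.3 N), for 0.05 s.
2. the bracket is released and at rest on the mat, flat leg down (x of bracket in the frame of mat between -0.07 and 0.07 m and y of bracket in the frame of mat between -0.06 and 0.06 m and z of bracket in the frame of mat below 0.015 m and angle between bracket's own z axis and vertical below 0.15 rad and linear speed of bracket below 0.02 m/s and angular speed of bracket below 0.2 rad/s and contact force between the fingers and bracket below 0.1 N), for 0.2 s.
3. the key, held by the fingers, has its tip in the magnetiser's well, at least 12 mm below the mouth, for 0.5 s (z of key_tip in the frame of magnetiser below 0.038 m and horizontal distance between key_tip and magnetiser_mouth below 0.018 m and contact force between the fingers and key above 0.3 N), for 0.5 s.
At the end, for the whole second after the job is handed in: Key hanging upright in its slot, hub on the shelf (within 20 mm sideways and 6 mm in height of the slot point, tilt under 0.15 rad); bracket flat leg down on the mat (origin within 70 mm in x and 60 mm in y of the mat centre, tilt under 0.15 rad); both at rest (horizontal distance between key and rack_slot below 0.02 m and z of key in the frame of rack_slot between -0.006 and 0.006 m and angle between each of key, bracket's own z axis and vertical below 0.15 rad and linear speed of each of key, bracket below 0.02 m/s and angular speed of each of key, bracket below 0.2 rad/s and x of bracket in the frame of mat between -0.07 and 0.07 m and y of bracket in the frame of mat between -0.06 and 0.06 m and z of bracket in the frame of mat below 0.015 m); the robot touches nothing.
It fails at once if the tape dispenser is moved by more than 30 mm (distance of tape_dispenser from where it was at the start of the episode above 0.03 m).
It fails at once if the stapler is moved by more than 30 mm (distance of stapler from where it was at the start of the episode above 0.03 m).
It fails at once if the mug is moved by more than 30 mm (distance of mug from where it was at the start of the episode above 0.03 m).
It fails at once if the key is pressed against the magnetiser with more than 20 N (contact force between key and magnetiser above 20 N).
It also fails if it takes over 72 s, if anything falls off the work surface, if the arm or the gripper's body presses on something with over 40 N, if the wrist force passes 120 N, or if a joint passes its speed limit or range.

ROBOT

A 6-joint arm with a two-finger parallel gripper is mounted at the origin on the work surface. World frame = base frame: x ahead of the robot, y to its left, z up, the work surface at z = 0. Lengths are in m, angles in rad, forces in N, time in s.
With the tool pointing down it reaches from about 0.375 to 0.975 m from the base axis. Payload 3.8 kg.
Tool frame: the origin (TCP) lies on the centre line of the jaws, within the pads' length; the fingertips stand robot.tips_ahead ahead of it and the grasp point (between the pads) lies 11 mm behind it (robot.tips_ahead is the distance from the TCP to the fingertips, in m); z points along the fingers, y is the line along which they close (so a half turn about z gives the same grasp; the last joint's range is limited). The gripper opens to 85 mm and grips with 20 to 120 N. Pads are 22 mm wide; open, the fingers measure 114 mm over their backs; the gripper's body (76 mm by 85 mm) begins 54 mm behind the grasp point. The pads swing forward as they close: fully open they stand 13 mm farther back than shut.
Start: joints at [-1.367, 0.264, 1.604, -0, 1.274, -0.037], TCP at [0.161, -0.656, 0.239] pointing down, gripper open.
Joint ranges: [-2.63, 2.63], [-0.94, 2.18], [0.31, 2.57], [-1.31, 4.45], [0, 2.66], [-2.55, 2.55]. Speed limits (rad/s): [2.57, 2.57, 3.14, 3.14, 3.14, 3.14].

INTERFACE

Orientations are given as a rotation vector (axis times angle).
In Python, from bench import robot, capture, workorder gives the robot as it stands.
- The arm moves only by the tool apply_moves, never from a script. Its arguments are lists of equal length, an entry for each row: "grip": the finger opening in cm, from 0 to 8.54; "dp": the shift along the tool's x, y, z in cm, a list of three; "dr": the turn, a rotation vector about the tool's x, y, z in degrees, a list of three. In form: {"grip": [grip, ...], "dp": [[x, y, z], ...], "dr": [[wx, wy, wz], ...]}. A call has 1 to 8 rows; each row is the pose to reach, as a shift and turn from the pose commanded when the call began, along the tool's axes at that moment; what a row does not reach only later rows make up. A row lasts 1/10 s, in which the tool goes at most 50 mm and 8.59 degrees, less where a joint would pass 70% of its speed; a pose out of reach is approached as far as the arm can. A call with a gripper value outside its range is refused whole. The fingers move at their own pace and stop on an object; "grip_force" is the grip in N (left out, the last holds). Time passes only in rows, so rows that repeat a pose let the fingers close. It gives the time, the measured TCP pose, the force, the opening and the grip force at its end, in the units of the state.
- robot.get_state(): the state, without advancing time (a new reading comes with each control period).
- capture(name): name is "scene" or "top" or "wrist"; returns a dict with "image" (400x640x3 uint8, red, green, blue), "fov_y" (degrees; the focal length in pixels is half the picture's height over the tangent of half this angle, whatever the lens; pixels are square), "cx", "cy" (the principal point, pixels), "pose" (4x4, takes a point from camera to world coordinates); the wrist camera has in their place "tool_from_camera" (4x4, takes a point from camera to tool coordinates, whose origin is the TCP and whose axes are the flange's). Camera axes: x right, y down, z forward; pixel columns grow to the right and rows downward; lengths in m; the calibration is good to about 2 mm. A picture is of the moment at which its call begins: read the wrist's pose just before it. There is no depth.
- workorder.sign_off(): hands the job in; it is judged then, once.
The state is a dict: "time": time; "joint_positions": joint angles; "qvel": joint speeds; "tau": joint torques, N m; "eef_pos": TCP position; "tcp_rot": TCP orientation; "force": force on the tool from outside, world axes, zero at the start; "wrist_torque": the same for the moment, N m; "finger_gap": finger opening in m; "grip_force": force on a finger pad.
Only numpy, scipy, OpenCV 4.12 (cv2) and the standard library are available. Lean on these libraries where they do the work, as an engineer would, in place of code of your own. Each camera call takes 0.05 s, during which the arm holds its last target. There are 200 camera calls.

## Working session

There is one attempt and no reset: what is moved stays moved. The work goes in short steps, Python scripts to look and compute and a tool call to move; the robot and the scene stay as the last step left them, time stands still between calls to the robot, and variables do not carry over. Pictures are saved under pics/ and viewed, at most 10 in all, crops included, and the job is handed in when it is done.

Besides the shell and the picture viewer there is one more tool, called after "Emit:" by a JSON object that holds its "op" and its "data". apply_moves: Moves the arm, as the interface text tells. Its arguments: {"type":"object","properties":{"grip":{"type":"array","items":{"type":"number"}},"dp":{"type":"array","items":{"type":"array","items":{"type":"number"}}},"dr":{"type":"array","items":{"type":"array","items":{"type":"number"}}},"grip_force":{"type":"number"}},"required":["grip","dp","dr"]}

```bash
mkdir -p pics; cat > h.py <<'E'
import numpy as np, cv2
from scipy.spatial.transform import Rotation as R
from bench import robot, capture, workorder
def save(c,n,crop=None,s=1):
    im=c["image"][:,:,::-1]
    if crop: x0,y0,x1,y1=crop; im=im[y0:y1,x0:x1]
    cv2.imwrite("pics/"+n,cv2.resize(im,None,fx=s,fy=s,interpolation=cv2.INTER_CUBIC))
def ray(c,u,v,z,pose=None):
    P=np.array(c["pose"]) if pose is None else pose
    f=200/np.tan(np.radians(c["fov_y"])/2)
    d=P[:3,:3]@np.array([(u-c["cx"])/f,(v-c["cy"])/f,1]); o=P[:3,3]
    return o+d*(z-o[2])/d[2]
def proj(c,p,pose=None):
    P=np.array(c["pose"]) if pose is None else pose
    f=200/np.tan(np.radians(c["fov_y"])/2)
    q=P[:3,:3].T@(np.array(p)-P[:3,3]); return c["cx"]+f*q[0]/q[2], c["cy"]+f*q[1]/q[2]
def wpose(s,c):
    T=np.eye(4);T[:3,:3]=R.from_rotvec(s["tcp_rot"]).as_matrix();T[:3,3]=s["eef_pos"]
    return T@np.array(c["tool_from_camera"])
def rel(p,s=None):
    "world point -> shift in tool axes, cm"
    s=s or robot.get_state()
    return 100*R.from_rotvec(s["tcp_rot"]).as_matrix().T@(np.array(p)-s["eef_pos"])
E
python3 - <<'E'
from h import *
import pickle
s=robot.get_state(); print(s, robot.tips_ahead); print(R.from_rotvec(s["tcp_rot"]).as_matrix().round(3))
for n in("top","scene"):
    c=capture(n); pickle.dump(c,open(n+".pkl","wb")); save(c,n+"0.png",None,1.25); print(n,c["fov_y"],c["cx"],c["cy"],np.round(c["pose"],3).tolist())
E
```

```text
{'time': 0.0, 'joint_positions': array([-1.36685870e+00,  2.64764411e-01,  1.60535299e+00, -2.94112009e-05,
        1.27369435e+00, -3.69102255e-02]), 'qvel': array([ 0.00030591, -0.00014556, -0.00174933,  0.00101282,  0.00035481,
        0.00097522]), 'tau': array([-1.69243864e-03, -5.15113842e+01, -3.67318761e+01,  2.26335158e-05,
        1.30405274e-02, -9.65331111e-06]), 'eef_pos': array([ 0.16084526, -0.65483431,  0.23796576]), 'tcp_rot': array([-3.11664594e+00, -3.77157264e-01,  3.34540510e-04]), 'force': array([-0.41082046, -0.05024404, -0.47975323]), 'wrist_torque': array([ 0.04396556, -0.02008515,  0.08087039]), 'grip_force': 0.0, 'finger_gap': 0.08529534818282547} 0.008
[[ 0.971  0.239 -0.   ]
 [ 0.239 -0.971  0.002]
 [ 0.    -0.002 -1.   ]]
top 46.00703304226634 319.92759824245087 210.2274987006055 [[-0.01, -0.994, 0.111, 0.435], [-1.0, 0.009, -0.014, 0.005], [0.013, -0.112, -0.994, 1.544], [0.0, 0.0, 0.0, 1.0]]
scene 53.951000844162635 318.59170180169565 204.0736429822747 [[-0.809, 0.328, -0.487, 1.095], [0.587, 0.435, -0.682, 0.766], [-0.012, -0.838, -0.545, 0.73], [0.0, 0.0, 0.0, 1.0]]
```

View pics/top0.png

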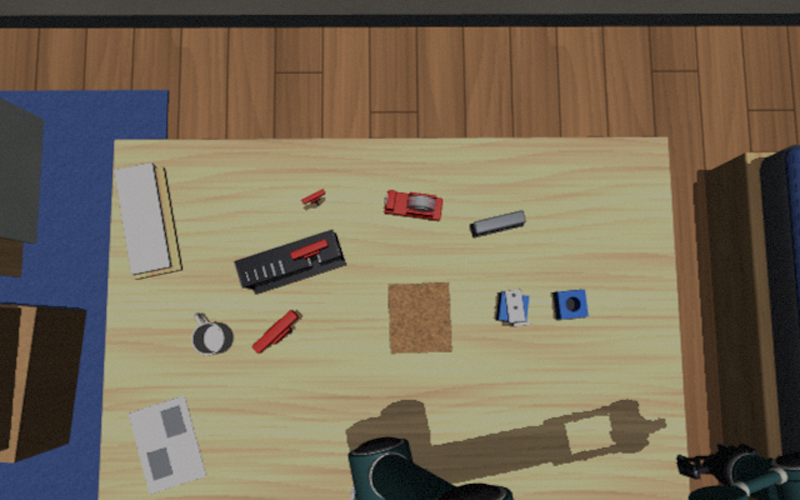

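View pics/scene0.png

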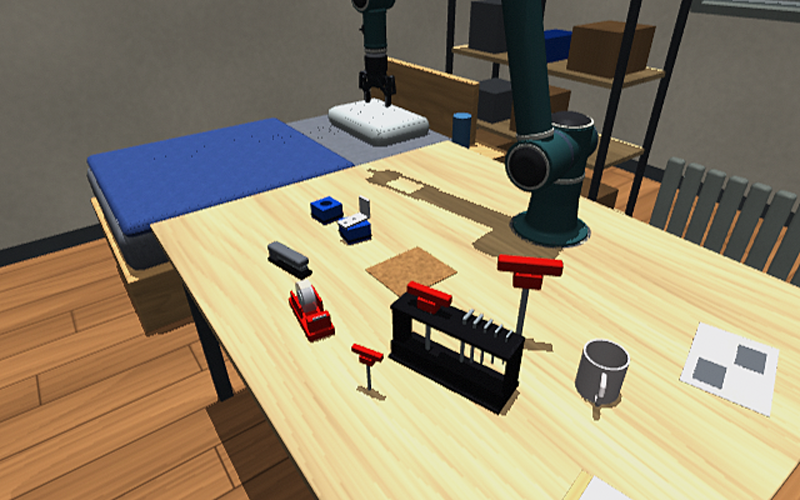

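The top picture shows the covered magnetiser at about (513,306), the mat at (420,317), the rack at (290,262) with the key's red bar at (309,249), and the open-well decoy at (571,304). In the scene view the bracket's upright leg stands on the robot's side.

```bash
python3 - <<'E'
from h import *
import pickle
c=pickle.load(open("top.pkl","rb")); im=c["image"][:,:,::-1]
a=cv2.resize(im[215:285,300:440],None,fx=5.6,fy=5.6,interpolation=cv2.INTER_CUBIC)[:, :784]
b=cv2.resize(im[175:245,180:290],None,fx=2.8,fy=2.8,interpolation=cv2.INTER_CUBIC)
d=pickle.load(open("scene.pkl","rb"))["image"][155:200,240:310,::-1]
d=cv2.resize(d,None,fx=4.3,fy=4.3,interpolation=cv2.INTER_CUBIC)
o=np.zeros((592,784,3),np.uint8); o[:392]=a; o[396:396+196,:308]=b; h=min(196,d.shape[0]); o[396:396+h,320:320+d.shape[1]]=d[:h]
cv2.imwrite("pics/comp.png",o)
E
```

```text
(no output)
```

View pics/comp.png

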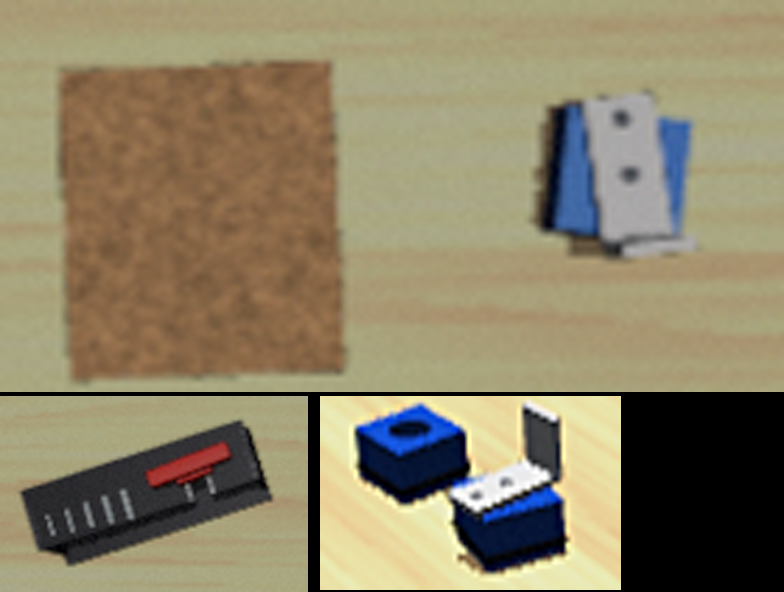

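```bash
python3 - <<'E'
from h import *
import pickle
c=pickle.load(open("top.pkl","rb"))
A=lambda x,y,z: ray(c,300+(x+.5)/5.6-.5,215+(y+.5)/5.6-.5,z)
B=lambda x,y,z: ray(c,180+(x+.5)/2.8-.5,175+(y-396+.5)/2.8-.5,z)
def show(n,f,pts,z):
    p=np.array([f(x,y,z)[:2] for x,y in pts]); print(n,p.round(4).tolist(),p.mean(0).round(4),"len",np.linalg.norm(np.roll(p,-1,0)-p,axis=1).round(3))
show("mat",A,[(59,68),(332,62),(345,373),(72,380)],.004)
show("flat",A,[(583,99),(652,93),(672,236),(602,243)],.058)
show("dots",A,[(621,118),(629,174)],.058)
show("uptop",A,[(622,246),(693,239),(695,247),(623,255)],.11)
show("mag",A,[(570,103),(692,121),(683,235),(557,232)],.05)
show("bar",B,[(147,471),(227,442),(231,460),(153,488)],.174)
show("rack",B,[(24,492),(240,422),(268,498),(68,564)],.13)
E
```

```text
mat [[0.5535, 0.015], [0.5555, -0.145], [0.3751, -0.149], [0.3728, 0.0089]] [ 0.4642 -0.0675] len [0.16  0.18  0.158 0.181]
flat [[0.529, -0.2814], [0.532, -0.3207], [0.4514, -0.3293], [0.4479, -0.2897]] [ 0.4901 -0.3053] len [0.039 0.081 0.04  0.082]
dots [[0.5181, -0.3026], [0.4864, -0.3062]] [ 0.5023 -0.3044] len [0.032 0.032]
uptop [[0.4457, -0.2902], [0.4491, -0.329], [0.4448, -0.3299], [0.4409, -0.2906]] [ 0.4451 -0.3099] len [0.039 0.004 0.039 0.005]
mag [[0.5273, -0.2755], [0.5164, -0.3447], [0.452, -0.3373], [0.4544, -0.266]] [ 0.4875 -0.3059] len [0.07  0.065 0.071 0.073]
bar [[0.6166, 0.2413], [0.6465, 0.1579], [0.6274, 0.1537], [0.5986, 0.2348]] [0.6223 0.1969] len [0.089 0.02  0.086 0.019]
rack [[0.6007, 0.3806], [0.6751, 0.1488], [0.592, 0.1185], [0.5228, 0.3321]] [0.5977 0.245 ] len [0.243 0.089 0.224 0.092]
```

Emit:
{"op": "apply_moves", "data": {"grip": [5, 5, 5, 5, 5, 5, 5, 5], "dp": [[35.8, -26.7, 4], [35.8, -26.7, 4], [35.8, -26.7, 4], [35.8, -26.7, 4], [35.8, -26.7, 4], [35.8, -26.7, 4], [35.8, -26.7, 4], [35.8, -26.7, 4]], "dr": [[0, 0, -82.4], [0, 0, -82.4], [0, 0, -82.4], [0, 0, -82.4], [0, 0, -82.4], [0, 0, -82.4], [0, 0, -82.4], [0, 0, -82.4]]}}

```text
time: 0.9
eef_pos: [0.415, -0.3461, 0.2031]
tcp_rot: [-2.355, -2.079, -0.0]
force: [1.5, 0.5, -0.7]
finger_gap: 0.0502
grip_force: 0.0
```

```bash
python3 - <<'E'
from h import *
s=robot.get_state(); M=R.from_rotvec(s["tcp_rot"]).as_matrix()
print(s["eef_pos"],M.round(3).tolist(), np.degrees(np.arctan2(M[1,1],M[0,1])), rel([.445,-.310,.19]),s["joint_positions"].round(2))
E
```

```text
[ 0.4150245  -0.34610089  0.20311675] [[0.124, 0.992, -0.0], [0.992, -0.124, 0.0], [0.0, -0.0, -1.0]] -7.108102161488659 [3.95296376 2.52810077 1.31199262] [-0.74  0.04  1.93  0.    1.17 -0.62]
```

Emit:
{"op": "apply_moves", "data": {"grip": [5, 5, 5, 5], "dp": [[4.0, 2.5, 1.0], [4.0, 2.5, 1.0], [4.0, 2.5, 1.0], [4.0, 2.5, 1.0]], "dr": [[0, 0, -13.3], [0, 0, -13.3], [0, 0, -13.3], [0, 0, -13.3]]}}

```text
time: 1.3
eef_pos: [0.4441, -0.3116, 0.1934]
tcp_rot: [-2.107, -2.33, 0.001]
force: [0.6, -0.1, 0.3]
finger_gap: 0.0499
grip_force: 0.0
```

```bash
python3 - <<'E'
from h import *
s=robot.get_state(); M=R.from_rotvec(s["tcp_rot"]).as_matrix()
print(s["eef_pos"], np.degrees(np.arctan2(M[1,1],M[0,1])))
c=capture("wrist"); P=wpose(s,c); print(c["fov_y"],np.round(c["tool_from_camera"],3).tolist())
for p in [(.445,-.310,.11),(.4858,-.3059,.058)]: print(proj(c,p,P))
save(c,"w1.png",None,1.25)
E
```

```text
[ 0.44407308 -0.3116493   0.19338926] 5.7485772147970104
68.46529917390053 [[0.001, -0.953, -0.302, 0.077], [1.0, 0.001, 0.0, 0.0], [0.0, -0.302, 0.953, -0.133], [0.0, 0.0, 0.0, 1.0]]
(np.float64(321.84058082812317), np.float64(208.85087882876488))
(np.float64(364.93978334335344), np.float64(190.98629982197784))
```

View pics/w1.png

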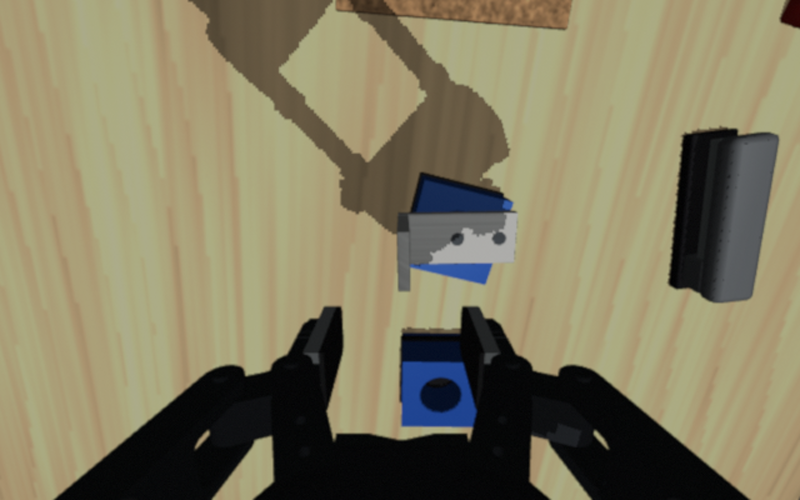

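The wrist picture shows the upright leg's top edge centred at about (404,257) in the enlarged picture, within 3 mm of the prediction, so I descend and grip.

Emit:
{"op": "apply_moves", "data": {"grip": [5, 5, 5, 5, 5, 0, 0, 0], "dp": [[0.4, 0.2, 4], [0.4, 0.2, 8], [0.4, 0.2, 11], [0.4, 0.2, 11], [0.4, 0.2, 11], [0.4, 0.2, 11], [0.4, 0.2, 11], [0.4, 0.2, 11]], "dr": [[0, 0, -0.5], [0, 0, -0.5], [0, 0, -0.5], [0, 0, -0.5], [0, 0, -0.5], [0, 0, -0.5], [0, 0, -0.5], [0, 0, -0.5]], "grip_force": 50}}

```text
time: 2.15
eef_pos: [0.4469, -0.3084, 0.0856]
tcp_rot: [2.093, 2.339, 0.0]
force: [-4.5, 0.6, 19.6]
finger_gap: 0.0075
grip_force: 51.8
```

Emit:
{"op": "apply_moves", "data": {"grip": [0, 0, 0], "dp": [[0, 0, 0], [0, 0, 0], [0, 0, 0]], "dr": [[0, 0, 0], [0, 0, 0], [0, 0, 0]]}}

```text
time: 2.45
eef_pos: [0.447, -0.3085, 0.0857]
tcp_rot: [2.092, 2.339, -0.0]
force: [-1.9, -1.0, 6.5]
finger_gap: 0.0075
grip_force: 49.7
```

Emit:
{"op": "apply_moves", "data": {"grip": [0, 0, 0, 0, 0, 0, 0, 0], "dp": [[0, 0, -2], [0, 0, -5], [3, 0, -5], [7, 0, -5], [11, 0, -5], [15, 0.1, -5], [19, 0.2, -5], [23.8, 0.2, -4]], "dr": [[0, 0, 0], [0, 0, 0], [0, 0, 0], [0, 0, 0], [0, 0, 0], [0, 0, 0], [0, 0, 0], [0, 0, 0]]}}

```text
time: 3.25
eef_pos: [0.4229, -0.0699, 0.1253]
tcp_rot: [2.094, 2.337, 0.004]
force: [1.7, 1.5, -1.4]
finger_gap: 0.0072
grip_force: 48.9
```

```bash
python3 - <<'E'
from h import *
s=robot.get_state(); print(s["eef_pos"],s["force"],s["finger_gap"])
c=capture("top"); im=c["image"][:,:,::-1]
a=cv2.resize(im[190:290,290:430],None,fx=5.6,fy=5.6,interpolation=cv2.INTER_CUBIC)
cv2.imwrite("pics/t2.png",a)
E
```

```text
[ 0.42286267 -0.06987771  0.12526697] [ 1.65328314  1.50403924 -1.43334562] 0.0072405970059092025
```

View pics/t2.png

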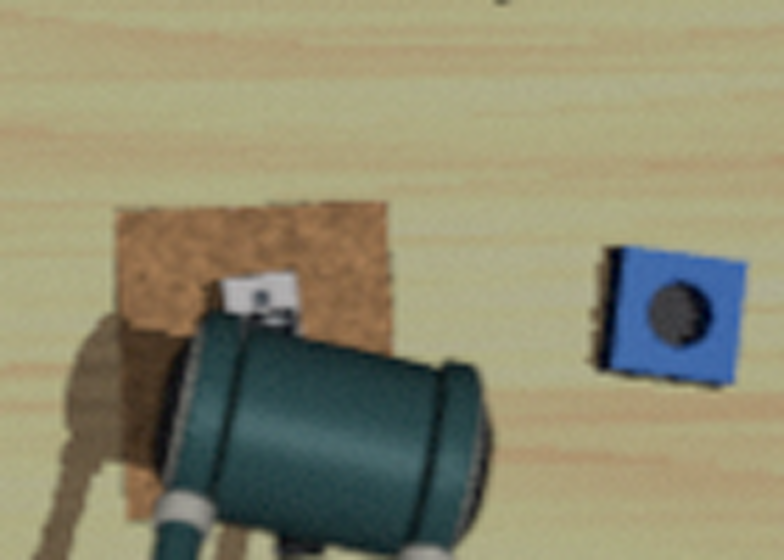

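The bracket is held over the mat with its free end at (262,275), and the well's mouth is now clear, centred at (680,315) in the crop.

Emit:
{"op": "apply_moves", "data": {"grip": [0, 0, 0, 0, 0, 0, 0, 0], "dp": [[0, 0, 4], [0, 0, 7], [0, 0, 8], [0, 0, 8.2], [0, 0, 8.3], [0, 0, 8.4], [0, 0, 8.4], [0, 0, 8.4]], "dr": [[0, 0, 0], [0, 0, 0], [0, 0, 0], [0, 0, 0], [0, 0, 0], [0, 0, 0], [0, 0, 0], [0, 0, 0]]}}

```text
time: 4.1
eef_pos: [0.4224, -0.071, 0.0405]
tcp_rot: [2.094, 2.339, 0.001]
force: [-0.1, 0.3, -1.6]
finger_gap: 0.0073
grip_force: 48.9
```

```bash
python3 - <<'E'
from h import *
c=capture("top")
B=lambda x,y,z: ray(c,290+(x+.5)/5.6-.5,190+(y+.5)/5.6-.5,z)
print("mouth",B(680,315,.05)); 
p=np.array([B(*q,.05) for q in [(624,247),(747,262),(735,385),(611,371)]]); print(p,p.mean(0), np.linalg.norm(np.roll(p,-1,0)-p,axis=1))
print(B(226,281,.098),B(297,273,.098))
E
```

```text
mouth [ 0.48618783 -0.30496374  0.05      ]
[[ 0.5250384  -0.27429224  0.05      ]
 [ 0.51585419 -0.34408608  0.05      ]
 [ 0.44641986 -0.33487111  0.05      ]
 [ 0.45499797 -0.264861    0.05      ]] [ 0.48557761 -0.30452761  0.05      ] [0.07039552 0.07004315 0.07053368 0.07067255]
[ 0.5055528  -0.04616813  0.098     ] [ 0.50956369 -0.08517186  0.098     ]
```

Emit:
{"op": "apply_moves", "data": {"grip": [0, 0, 0, 0], "dp": [[0, 0, 0.1], [0, 0, 0.1], [0, 0, 0.1], [0, 0, 0.1]], "dr": [[0, 0, 0], [0, 0, 0], [0, 0, 0], [0, 0, 0]]}}

```text
time: 4.55
eef_pos: [0.4221, -0.0708, 0.0396]
tcp_rot: [2.094, 2.34, 0.001]
force: [-2.0, -0.0, 5.6]
finger_gap: 0.0071
grip_force: 50.1
```

Emit:
{"op": "apply_moves", "data": {"grip": [4, 4, 4, 4, 4, 4, 4, 4], "dp": [[0, 0, 0], [0, 0, 0], [0, 0, 0], [0, 0, 0], [0, 0, 0], [0, 0, 0], [0, 0, -3], [0, 0, -8]], "dr": [[0, 0, 0], [0, 0, 0], [0, 0, 0], [0, 0, 0], [0, 0, 0], [0, 0, 0], [0, 0, 0], [0, 0, 0]]}}

```text
time: 5.35
eef_pos: [0.4178, -0.0699, 0.1159]
tcp_rot: [-2.09, -2.335, 0.007]
force: [0.8, -1.2, -0.3]
finger_gap: 0.0399
grip_force: 0.0
```

Emit:
{"op": "apply_moves", "data": {"grip": [4, 4, 4, 4, 4, 4, 4, 4], "dp": [[0, 0, -5], [2, 2, -9], [6, 6, -12], [10, 10, -14.4], [14, 14, -14.4], [18, 17, -14.4], [22, 20, -14.4], [24.3, 23.2, -14.4]], "dr": [[0, 0, 0], [0, 0, -5], [0, 0, -13], [0, 0, -13], [0, 0, -13], [0, 0, -13], [0, 0, -13], [0, 0, -13]]}}

```text
time: 6.15
eef_pos: [0.6134, 0.1846, 0.2626]
tcp_rot: [-1.815, -2.564, -0.0]
force: [0.5, -0.8, 0.5]
finger_gap: 0.0397
grip_force: 0.0
```

Emit:
{"op": "apply_moves", "data": {"grip": [4, 4], "dp": [[0, 0, 0], [0, 0, 0]], "dr": [[0, 0, 0], [0, 0, 0]]}}

```text
time: 6.35
eef_pos: [0.6128, 0.183, 0.261]
tcp_rot: [-1.813, -2.564, 0.003]
force: [-0.6, -0.3, 0.1]
finger_gap: 0.0397
grip_force: 0.0
```

```bash
python3 - <<'E'
from h import *
s=robot.get_state(); M=R.from_rotvec(s["tcp_rot"]).as_matrix()
print(s["eef_pos"], M.round(3).tolist(),np.degrees(np.arctan2(M[1,1],M[0,1])))
c=capture("wrist"); P=wpose(s,c); 
import pickle; pickle.dump((c,P),open("w2.pkl","wb"))
for p in [(.622,.197,.174),(.622,.197,.13)]: print(proj(c,p,P))
im=c["image"][:,:,::-1]; cv2.imwrite("pics/w2.png",cv2.resize(im[90:310,180:460],None,fx=2.7,fy=2.7,interpolation=cv2.INTER_CUBIC))
t=capture("top"); pickle.dump(t,open("top3.pkl","wb"))
E
```

```text
[0.61277439 0.18302505 0.26103328] [[-0.333, 0.943, -0.002], [0.943, 0.333, -0.001], [-0.0, -0.003, -1.0]] 19.45858749251451
(np.float64(337.96652353862777), np.float64(196.95933613970584))
(np.float64(335.46428282601966), np.float64(183.22904620979517))
```

View pics/w2.png

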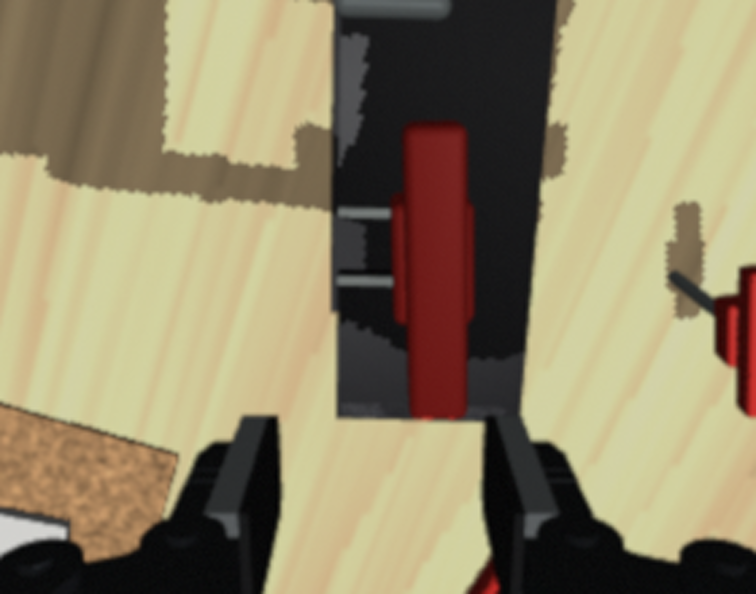

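The bar's top face spans (404–466, 124–417) in the crop and is well aligned with the jaws. The slot lines at y≈212 and 282 give a slot centre of y≈247.

```bash
python3 - <<'E'
from h import *
import pickle
c,P=pickle.load(open("w2.pkl","rb"))
B=lambda x,y,z: ray(c,180+(x+.5)/2.7-.5,90+(y+.5)/2.7-.5,z,P)
k=B(436,270.5,.174); print("bar",k, "slotfront",B(336,247,.13),"slot at key",B(434,247,.13))
for q in [(404,124),(466,124),(466,417),(411,417)]: print(B(*q,.174))
print("len",np.linalg.norm(B(436,124,.174)-B(436,417,.174)))
print(rel([k[0],k[1],.167]))
p=ray(pickle.load(open("top3.pkl","rb")),320,200,0)
M=np.array([[np.cos(np.radians(19.3)),np.sin(np.radians(19.3))],[-np.sin(np.radians(19.3)),np.cos(np.radians(19.3))]])
print("slot front-key in rack axes",M@(B(336,247,.13)-k)[:2], M@(B(434,247,.13)-k)[:2])
E
```

```text
bar [0.62232295 0.20321915 0.174     ] slotfront [0.59405079 0.18913961 0.13      ] slot at key [0.62563262 0.20037237 0.13      ]
[0.59949781 0.23893948 0.174     ]
[0.61538536 0.24458241 0.174     ]
[0.64736572 0.1629236  0.174     ]
[0.63155092 0.15728664 0.174     ]
len 0.0876817272167017
[1.71595213 1.69151082 9.49898537]
slot front-key in rack axes [-0.03133678 -0.00394393] [ 0.00218277 -0.00378069]
```

Emit:
{"op": "apply_moves", "data": {"grip": [4, 4, 4, 4, 4, 4], "dp": [[1.6, 1.7, 0], [1.6, 1.7, 4], [1.6, 1.7, 7], [1.6, 1.7, 9], [1.6, 1.7, 9.6], [1.6, 1.7, 9.6]], "dr": [[0, 0, -1], [0, 0, -1], [0, 0, -1], [0, 0, -1], [0, 0, -1], [0, 0, -1]]}}

```text
time: 7.05
eef_pos: [0.6226, 0.2016, 0.1661]
tcp_rot: [-1.795, -2.577, 0.002]
force: [-0.8, 0.6, -0.3]
finger_gap: 0.0397
grip_force: 0.0
```

Emit:
{"op": "apply_moves", "data": {"grip": [2.5, 2.2, 0, 0, 0, 0, 0], "dp": [[0, 0, 0], [0, 0, 0], [0, 0, 0], [0, 0, 0], [0, 0, 0], [0, 0, 0], [0, 0, 0]], "dr": [[0, 0, 0], [0, 0, 0], [0, 0, 0], [0, 0, 0], [0, 0, 0], [0, 0, 0], [0, 0, 0]], "grip_force": 60}}

```text
time: 7.75
eef_pos: [0.6247, 0.2031, 0.1688]
tcp_rot: [1.793, 2.577, 0.003]
force: [-1.1, -1.7, 6.4]
finger_gap: 0.0167
grip_force: 59.7
```

Emit:
{"op": "apply_moves", "data": {"grip": [0, 0, 0, 0, 0, 0, 0, 0], "dp": [[0, 0, -0.5], [0, 0, -1.5], [0, 0, -3.5], [0, 0, -6], [0, 0, -8.5], [0, 0, -11], [0, 0, -12.5], [0, 0, -12.5]], "dr": [[0, 0, 0], [0, 0, 0], [0, 0, 0], [0, 0, 0], [0, 0, 0], [0, 0, 0], [0, 0, 0], [0, 0, 0]]}}

```text
time: 8.55
eef_pos: [0.6252, 0.2036, 0.2951]
tcp_rot: [1.792, 2.576, 0.007]
force: [0.5, -0.5, -0.2]
finger_gap: 0.0165
grip_force: 58.9
```

```bash
python3 - <<'E'
from h import *
s=robot.get_state(); M=R.from_rotvec(s["tcp_rot"]).as_matrix()
print(s["eef_pos"],s["force"],s["finger_gap"],M.round(3).tolist(), rel([.486,-.305,.30]), s["joint_positions"].round(2))
c=capture("scene"); save(c,"s3.png",(220,130,460,330),3)
E
```

```text
[0.62516416 0.2035602  0.29510555] [ 0.52508073 -0.53487997 -0.19304911] 0.016458689671238737 [[-0.348, 0.938, 0.006], [0.938, 0.348, 0.002], [-0.0, 0.006, -1.0]] [-42.83865276 -30.73533349  -0.65580819] [ 0.28  0.2   1.58  0.    1.36 -0.08]
```

View pics/s3.png

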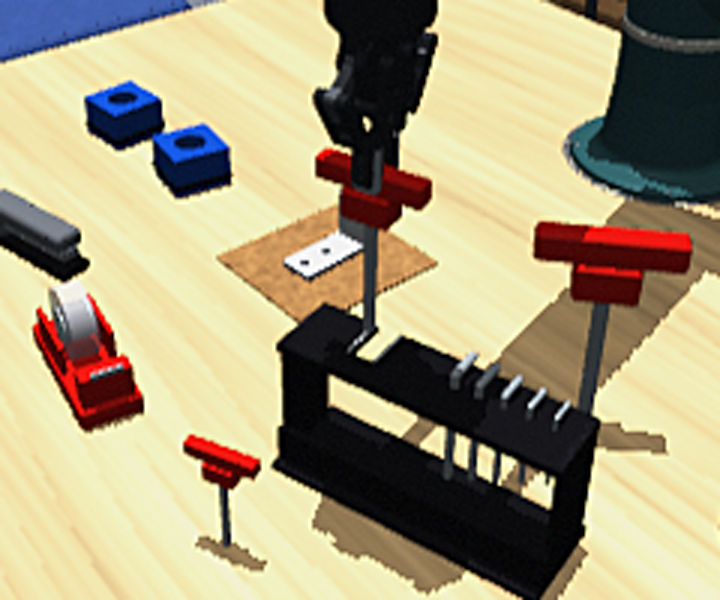

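Emit:
{"op": "apply_moves", "data": {"grip": [0, 0, 0, 0, 0, 0, 0, 0], "dp": [[-2, -1.5, 0], [-5.5, -4, 0], [-9, -6.5, 0], [-12.5, -9, 0], [-16, -11.5, 0], [-19.5, -14, 0], [-23, -16.5, 0], [-26.5, -19, 0]], "dr": [[0, 0, 0], [0, 0, 0], [0, 0, 0], [0, 0, 0], [0, 0, 0], [0, 0, 0], [0, 0, 0], [0, 0, 0]]}}

```text
time: 9.4
eef_pos: [0.5359, -0.1128, 0.2892]
tcp_rot: [-1.792, -2.577, 0.002]
force: [0.9, -1.4, -1.9]
finger_gap: 0.0162
grip_force: 58.9
```

Emit:
{"op": "apply_moves", "data": {"grip": [0, 0, 0, 0, 0, 0, 0, 0], "dp": [[-4, -3, 0], [-8, -6, 1], [-12, -9, 2], [-14.5, -10.5, 3], [-16.3, -11.7, 4], [-16.3, -11.7, 5], [-16.3, -11.7, 5], [-16.3, -11.7, 5]], "dr": [[0, 0, 0], [0, 0, 0], [0, 0, 0], [0, 0, 0], [0, 0, 0], [0, 0, 0], [0, 0, 0], [0, 0, 0]]}}

```text
time: 10.2
eef_pos: [0.4843, -0.3037, 0.2402]
tcp_rot: [-1.792, -2.577, -0.001]
force: [0.2, -0.1, -0.3]
finger_gap: 0.0164
grip_force: 58.9
```

```bash
python3 - <<'E'
from h import *
s=robot.get_state(); M=R.from_rotvec(s["tcp_rot"]).as_matrix(); e=s["eef_pos"]
print(e,s["force"],s["finger_gap"],M.round(3).tolist(), rel([.486,-.305,.25]))
c=capture("scene"); w=capture("wrist"); P=wpose(s,w)
tip=e+[0,0,.025-.1688]
print("tip",tip,"proj",proj(c,tip),"mouth",proj(c,[.486,-.305,.05]),"w",proj(w,[.486,-.305,.05],P),proj(w,tip,P))
u,v=map(int,proj(c,[.486,-.305,.08])); print(u,v)
a=cv2.resize(c["image"][v-50:v+50,u-40:u+40,::-1],None,fx=5,fy=5,interpolation=cv2.INTER_CUBIC)
b=cv2.resize(w["image"][120:320,240:400,::-1],None,fx=2.45,fy=2.5,interpolation=cv2.INTER_CUBIC)
cv2.imwrite("pics/m.png",np.hstack([a,b])); print("crop origin",u-40,v-50)
E
```

```text
[ 0.48432145 -0.30372018  0.24019039] [ 0.15523621 -0.07936932 -0.28004213] 0.016410167241173192 [[-0.348, 0.937, -0.002], [0.937, 0.348, 0.002], [0.002, -0.001, -1.0]] [-0.17605115  0.11169949 -0.98151302]
tip [ 0.48432145 -0.30372018  0.09639039] proj (np.float64(282.31289991724464), np.float64(165.3732887310655)) mouth (np.float64(282.52725361549716), np.float64(177.0012261759465)) w (np.float64(321.8845258008784), np.float64(181.05875205261566)) (np.float64(320.8324974015526), np.float64(190.41522530529528))
282 169
crop origin 242 119
```

View pics/m.png

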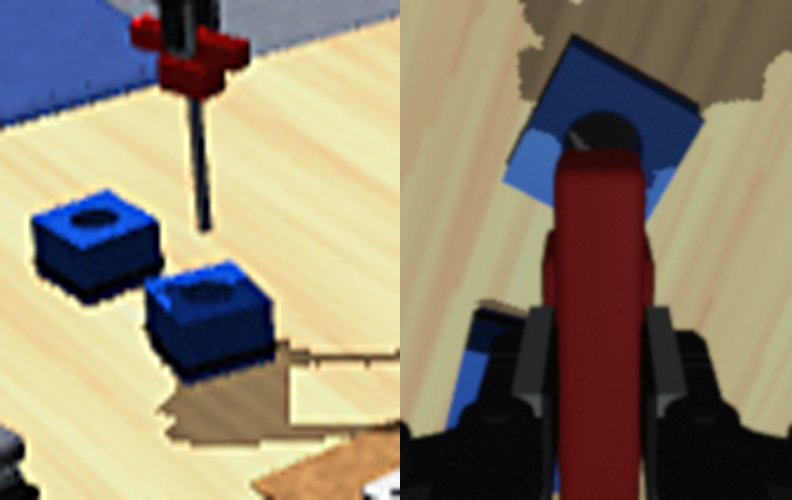

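The tip is at (206,230) and the mouth's centre at (206,292) in the left crop. Both agree with the prediction to within a pixel, so the key is centred over the well.

Emit:
{"op": "apply_moves", "data": {"grip": [0, 0, 0, 0, 0, 0, 0, 0], "dp": [[-0.2, 0.1, 1], [-0.2, 0.1, 2.5], [-0.2, 0.1, 4], [-0.2, 0.1, 5], [-0.2, 0.1, 6], [-0.2, 0.1, 6.8], [-0.2, 0.1, 7.2], [-0.2, 0.1, 7.2]], "dr": [[0, 0, 0], [0, 0, 0], [0, 0, 0], [0, 0, 0], [0, 0, 0], [0, 0, 0], [0, 0, 0], [0, 0, 0]]}}

```text
time: 11.1
eef_pos: [0.486, -0.3064, 0.1687]
tcp_rot: [-1.793, -2.578, 0.0]
force: [0.7, 0.2, -0.5]
finger_gap: 0.0163
grip_force: 58.9
```

Emit:
{"op": "apply_moves", "data": {"grip": [0, 0, 0, 0, 0, 0, 0, 0], "dp": [[0, 0, 0], [0, 0, 0], [0, 0, 0], [0, 0, 0], [0, 0, 0], [0, 0, 0], [0, 0, 0], [0, 0, 0]], "dr": [[0, 0, 0], [0, 0, 0], [0, 0, 0], [0, 0, 0], [0, 0, 0], [0, 0, 0], [0, 0, 0], [0, 0, 0]]}}

```text
time: 11.9
eef_pos: [0.4863, -0.3066, 0.1694]
tcp_rot: [-1.794, -2.579, -0.0]
force: [0.6, -0.3, -1.4]
finger_gap: 0.0164
grip_force: 58.9
```

Emit:
{"op": "apply_moves", "data": {"grip": [0, 0, 0, 0], "dp": [[0, 0, 0], [0, 0, 0], [0, 0, 0], [0, 0, 0]], "dr": [[0, 0, 0], [0, 0, 0], [0, 0, 0], [0, 0, 0]]}}

```text
time: 12.3
eef_pos: [0.4863, -0.3066, 0.1694]
tcp_rot: [-1.794, -2.579, 0.0]
force: [-0.7, -0.6, -0.4]
finger_gap: 0.0164
grip_force: 58.9
```

Emit:
{"op": "apply_moves", "data": {"grip": [0, 0, 0, 0, 0, 0, 0, 0], "dp": [[0, 0, -2], [0, 0, -5], [0, 0, -8], [0, 0, -11], [2, 1.5, -12.6], [5.5, 4, -13], [9, 6.5, -13], [12.5, 9, -13]], "dr": [[0, 0, 0], [0, 0, 0], [0, 0, 0], [0, 0, 0], [0, 0, 0], [0, 0, 0], [0, 0, 0], [0, 0, 0]]}}

```text
time: 13.1
eef_pos: [0.5276, -0.1569, 0.3001]
tcp_rot: [1.795, 2.577, 0.001]
force: [1.3, 0.6, -1.0]
finger_gap: 0.0163
grip_force: 58.9
```

Emit:
{"op": "apply_moves", "data": {"grip": [0, 0, 0, 0, 0, 0, 0, 0], "dp": [[3.5, 2.5, 0], [7, 5, 0], [10.5, 7.5, 0], [14, 10, 0], [17.5, 12.5, 0], [21, 15, 0], [24.5, 17.5, 0], [26, 18.7, 0]], "dr": [[0, 0, 0], [0, 0, 0], [0, 0, 0], [0, 0, 0], [0, 0, 0], [0, 0, 0], [0, 0, 0], [0, 0, 0]]}}

```text
time: 13.9
eef_pos: [0.6124, 0.1543, 0.2992]
tcp_rot: [-1.79, -2.581, -0.002]
force: [-0.3, -1.1, -0.5]
finger_gap: 0.0162
grip_force: 58.9
```

```bash
python3 - <<'E'
from h import *
s=robot.get_state(); print(s["eef_pos"],R.from_rotvec(s["tcp_rot"]).as_matrix().round(3).tolist(),rel([.6247,.2031,.297]))
E
```

```text
[0.61238295 0.15433504 0.29920825] [[-0.35, 0.937, -0.0], [0.937, 0.35, 0.001], [0.001, 0.0, -1.0]] [4.13538803 2.86237092 0.22688626]
```

Emit:
{"op": "apply_moves", "data": {"grip": [0, 0, 0, 0], "dp": [[2, 1.5, 0], [3.0, 2.1, 0], [3.0, 2.1, 0], [3.0, 2.1, 0]], "dr": [[0, 0, 0], [0, 0, 0], [0, 0, 0], [0, 0, 0]]}}

```text
time: 14.3
eef_pos: [0.6212, 0.1852, 0.2993]
tcp_rot: [1.794, 2.579, -0.002]
force: [-0.3, -0.5, -1.4]
finger_gap: 0.0157
grip_force: 58.9
```

```bash
python3 - <<'E'
from h import *
s=robot.get_state(); print(s["eef_pos"],R.from_rotvec(s["tcp_rot"]).as_matrix().round(3).tolist(),rel([.6247,.2031,.297]))
E
```

```text
[0.62115623 0.18518571 0.29931162] [[-0.348, 0.938, -0.001], [0.938, 0.348, -0.001], [-0.001, -0.001, -1.0]] [1.55669277 0.9552146  0.22915123]
```

Emit:
{"op": "apply_moves", "data": {"grip": [0, 0, 0, 0, 0], "dp": [[1.5, 0.95, 0], [1.5, 0.95, 0.5], [1.5, 0.95, 1.5], [1.5, 0.95, 1.5], [1.5, 0.95, 1.5]], "dr": [[0, 0, 0], [0, 0, 0], [0, 0, 0], [0, 0, 0], [0, 0, 0]]}}

```text
time: 14.8
eef_pos: [0.6245, 0.2029, 0.2833]
tcp_rot: [-1.794, -2.578, 0.003]
force: [-0.7, 0.3, -0.3]
finger_gap: 0.0165
grip_force: 58.9
```

```bash
python3 - <<'E'
from h import *
s=robot.get_state(); e=s["eef_pos"]; print(e,rel([.6247,.2031,.1688]))
c=capture("scene"); w=capture("wrist"); tip=e+[0,0,.025-.1688]; u,v=map(int,proj(c,tip)); print(u,v,tip)
a=cv2.resize(c["image"][v-30:v+30,u-32:u+32,::-1],None,fx=6.25,fy=8,interpolation=cv2.INTER_CUBIC)
b=cv2.resize(w["image"][60:260,240:400,::-1],None,fx=2.4,fy=2.4,interpolation=cv2.INTER_CUBIC)
cv2.imwrite("pics/r.png",np.hstack([a,b]))
E
```

```text
[0.62450497 0.20291462 0.28333381] [1.12003060e-02 4.75788744e-02 1.14533080e+01]
342 244 [0.62450497 0.20291462 0.13953381]
```

View pics/r.png

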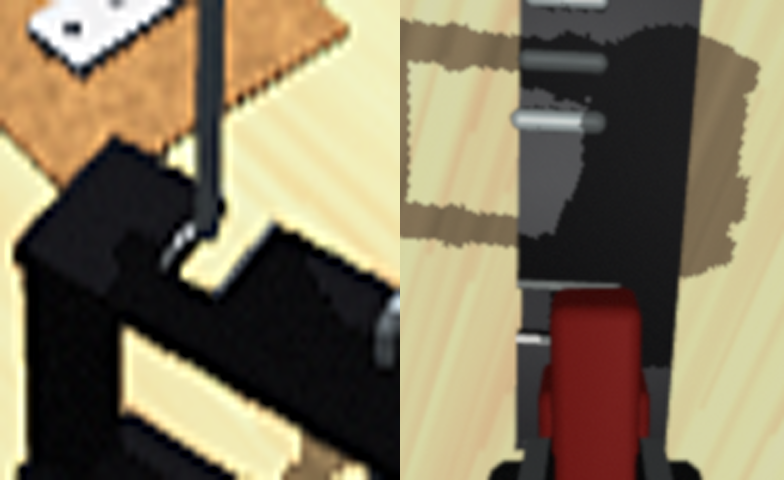

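The left crop shows the tip at (207,232). Its foot on the shelf falls at about (207,258), on the slot's midline, so I lower the key.

Emit:
{"op": "apply_moves", "data": {"grip": [0, 0, 0, 0, 0, 0, 0, 0], "dp": [[0, 0, 1], [0, 0, 2], [0, 0, 3.5], [0, 0, 5.5], [0, 0, 7.5], [0, 0, 9.5], [0, 0, 10.5], [0, 0, 10.8]], "dr": [[0, 0, 0], [0, 0, 0], [0, 0, 0], [0, 0, 0], [0, 0, 0], [0, 0, 0], [0, 0, 0], [0, 0, 0]]}}

```text
time: 15.7
eef_pos: [0.6235, 0.2031, 0.1736]
tcp_rot: [-1.792, -2.577, 0.005]
force: [-0.1, -0.0, -1.5]
finger_gap: 0.0165
grip_force: 58.9
```

Emit:
{"op": "apply_moves", "data": {"grip": [0, 0, 0, 0, 0], "dp": [[0, 0, 0.2], [0, 0, 0.4], [0, 0, 0.6], [0, 0, 0.6], [0, 0, 0.6]], "dr": [[0, 0, 0], [0, 0, 0], [0, 0, 0], [0, 0, 0], [0, 0, 0]]}}

```text
time: 16.2
eef_pos: [0.6253, 0.2036, 0.171]
tcp_rot: [1.794, 2.579, 0.001]
force: [0.3, 0.5, -0.8]
finger_gap: 0.0164
grip_force: 58.9
```

Still about 2 mm above the grasp height and no contact.

Emit:
{"op": "apply_moves", "data": {"grip": [0, 0, 0, 0, 0], "dp": [[0, 0, 0.1], [0, 0, 0.2], [0, 0, 0.3], [0, 0, 0.3], [0, 0, 0.3]], "dr": [[0, 0, 0], [0, 0, 0], [0, 0, 0], [0, 0, 0], [0, 0, 0]]}}

```text
time: 16.7
eef_pos: [0.6252, 0.2036, 0.1689]
tcp_rot: [1.794, 2.579, 0.001]
force: [-2.3, -1.3, 6.5]
finger_gap: 0.0163
grip_force: 59.7
```

Contact at the original height (6.5 N); releasing.

Emit:
{"op": "apply_moves", "data": {"grip": [2.2, 3, 4, 4, 4, 4, 4, 4], "dp": [[0, 0, 0], [0, 0, 0], [0, 0, 0], [0, 0, 0], [0, 0, 0], [0, 0, 0], [0, 0, -2], [0, 0, -6]], "dr": [[0, 0, 0], [0, 0, 0], [0, 0, 0], [0, 0, 0], [0, 0, 0], [0, 0, 0], [0, 0, 0], [0, 0, 0]]}}

```text
time: 17.5
eef_pos: [0.6222, 0.2027, 0.2232]
tcp_rot: [-1.791, -2.574, 0.011]
force: [0.9, 0.5, 0.0]
finger_gap: 0.0397
grip_force: 0.0
```

Emit:
{"op": "apply_moves", "data": {"grip": [4, 4, 4, 4], "dp": [[0, 0, -5], [0, 0, -8], [0, 0, -8], [0, 0, -8]], "dr": [[0, 0, 0], [0, 0, 0], [0, 0, 0], [0, 0, 0]]}}

```text
time: 17.9
eef_pos: [0.6256, 0.2037, 0.3088]
tcp_rot: [1.793, 2.578, 0.003]
force: [-1.0, -0.4, 0.2]
finger_gap: 0.0398
grip_force: 0.0
```

```bash
python3 - <<'E'
from h import *
s=robot.get_state(); print(s["eef_pos"],s["force"])
c=capture("scene"); save(c,"end.png",(220,130,460,330),3)
E
```

```text
[0.62556259 0.20368252 0.30881693] [-0.9533121  -0.44786804  0.23651307]
```

View pics/end.png

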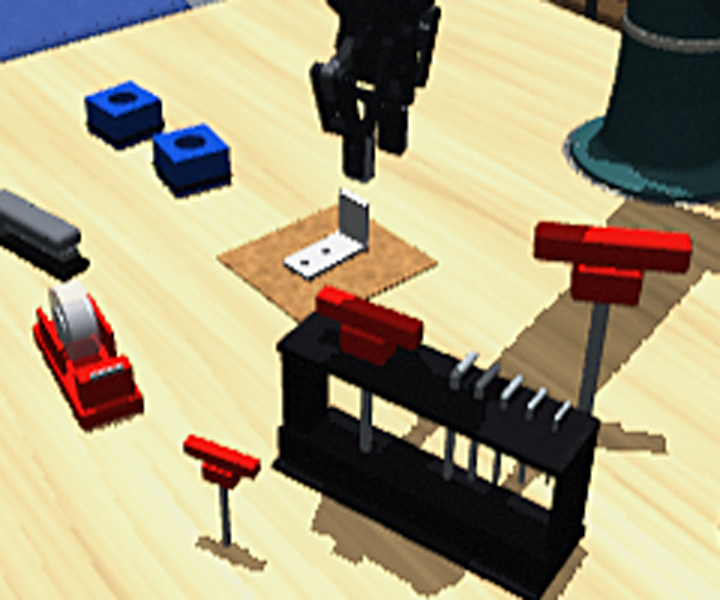

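The key hangs upright in its slot at about (368,325), the bracket lies flat leg down on the mat at (328,255), and the gripper is clear of everything.

```bash
python3 -c "
from bench import workorder
print(workorder.sign_off())"
```

```text
the job is handed in; nothing more can be done
None
```

I set the bracket flat leg down on the mat, dipped the key in the well for over a second, hung it back in its slot and handed the job in; the sign-off gave no verdict, but the last picture shows the key and bracket in place.

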